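# Change the loft lights over from the backup supply to the mains

### The arm

A 7-joint arm with a two-finger parallel gripper is mounted at the origin on the work surface. World frame = base frame: x ahead of the robot, y to its left, z up, the work surface at z = 0. Lengths are in m, angles in degrees, forces in N, time in s.
With the tool pointing down it reaches from about 0.425 to 0.875 m from the base axis. Payload 4.7 kg.
Tool frame: the origin (TCP) lies at the centre of the arm's flange, where the gripper is bolted on; the fingertips stand 182 mm ahead of it and the grasp point (between the pads) lies 164 mm ahead of it; z points along the fingers, y is the line along which they close (so a half turn about z gives the same grasp; the last joint's range is limited). The gripper opens to 87 mm and grips with 3 to 60 N. Pads are 19 mm wide; open, the fingers measure 117 mm over their backs; the gripper's body (75 mm by 190 mm) begins 51 mm behind the grasp point.
Start: joints at [72.829, 18.392, -4.016, 83.108, 1.295, 78.541, -3.26], TCP at [0.201, -0.618, 0.405] pointing down, gripper open.
Joint ranges: [-163.93, 163.93], [-17.29, 119.83], [-79.2, 71.16], [3.27, 140.29], [-89.18, 269.18], [5.43, 117.66], [-154.24, 154.24]. Speed limits (degrees/s): [147.25, 147.25, 180, 180, 180, 180, 180].

### API

Orientations are given as [roll, pitch, yaw] about the fixed x, y, z axes, in that order (R = Rz(yaw) Ry(pitch) Rx(roll)).
In Python, from workcell import get_state, read_camera, finish_job gives the robot as it stands.
- The arm moves only by the tool arm_command, never from a script. Its argument "commands" is a list of rows, each an object of numbers: "x", "y", "z": the shift along the tool's x, y, z scaled (see below); "spin": the turn about the tool's z scaled (see below). A call has 1 to 20 rows; each row shifts and turns the commanded pose from where the row before left it, along the tool's axes as they then stand; what a row does not reach is not made up. The controller multiplies each number of a shift by 0.02 m and each number of a turn by 0.12 rad. A row lasts 1/12 s, in which the tool goes at most 41.7 mm and 7.16 degrees, less where a joint would pass 70% of its speed; a pose out of reach is approached as far as the arm can. A call with a number of a shift or a turn outside -1 to 1 is refused whole. A call with a gripper value outside its range is refused whole. "hand" is the opening, from -1 (shut) to 1 (fully open), set as the call begins (left out, the last holds). The fingers move at their own pace and stop on an object; "squeeze" is the grip in N (left out, the last holds). Time passes only in rows, so rows that do not move let the fingers close. It gives the time, the measured TCP pose, the force, the opening and the grip force at its end, in the units of the state.
- get_state(): the state, without advancing time (a new reading comes with each control period).
- read_camera(name): name is "side" or "top" or "wrist"; returns a dict with "image" (420x560x3 uint8, red, green, blue), "camera_matrix" (3x3 intrinsics, pixels), "position" and "rotation" of the camera in the world. Camera axes: x right, y up, looking along -z (the intrinsics and any distortion apply to the point x, -y, -z); pixel columns grow to the right and rows downward; lengths in m; the calibration is good to about 2 mm. A picture is of the moment at which its call begins. There is no depth.
- finish_job(): hands the job in; it is judged then, once.
The state is a dict: "clock": time; "qpos": joint angles; "joint_velocities": joint speeds; "joint_torque": joint torques, N m; "position": TCP position; "tool_rot": TCP orientation; "contact_force": force on the tool from outside, world axes, zero at the start; "torque": the same for the moment, N m; "grip_width": finger opening in m; "gripper_force": force on a finger pad.
Only numpy, scipy, OpenCV 4.12 (cv2) and the standard library are available. Lean on these libraries where they do the work, as an engineer would, in place of code of your own. Each camera call takes 0.05 s, during which the arm holds its last target. There are 200 camera calls.

### The job

The shelf lights are running on the backup supply. Turn the red handle of the changeover switch from the orange mark to its middle off position and let go so that it settles there, then slide the blue dimmer fully down to its low stop, and only then turn the handle on to the green mark until it clicks home. Leave the dimmer down, let go of everything, and do not disturb the bowl, the photo frame or the bottles.

Things in the scene. Friction and masses are not known exactly. Their poses are not given: they have to be found in the camera images.
- handle (a joint): Angle of the red lever handle about its spindle, rad, growing clockwise as seen looking at the panel: 0 = backup (lever points left, orange mark), 1.571 = off (points straight up the slope, black mark), 3.142 = mains (points right, green mark). A sprung click holds it at each of the three; leaving one takes 0.6 to 1.2 N m (it varies), and halfway to the next it snaps over.
- handle_grip (a point): The point to hold on the red lever: 68 mm out from the spindle, 32 mm above the panel. The lever is a bar 18 mm wide, its top 44 mm and its underside 14 mm above the panel, reaching 95 mm from the spindle; x points along the lever to its tip, z straight out of the panel. A round hub, 56 mm across and 44 mm high, sits on the spindle.
- switch_axis (a point): Where the spindle meets the white panel of the changeover switch (yellow disc). z = the spindle, straight out of the panel; x = up the slope; y = along the panel to the left as seen by the robot.
- switch_box: Fixed grey box of the changeover switch, 180 mm deep (x), 230 mm wide (y), with a sloping white panel that faces the robot: 50 mm high at the front, 134 mm at the back, slope 25 degrees. Origin: centre of its underside, on the table; x points to its back.
- fader (a joint): Position of the blue dimmer grip along its track, m: 0 = fully down (low stop, the end nearer the robot, small black dot), 0.10 = fully up. Stiff: it takes about 4 N and stays where it is left.
- fader_grip (a point): The point to hold on the blue dimmer grip: its centre, 30 mm above the panel. The grip block measures 26 mm along the track (x), 44 mm across (y), from 12 to 48 mm above the panel; x points up the slope along the track, z straight out of the panel.
- dimmer_low (a point): The point on the dimmer's white panel beneath the grip when it is fully down; x = up the slope along the track, z out of the panel.
- dimmer_box: Fixed grey box of the dimmer, 180 mm deep (x), 130 mm wide (y), with the same sloping panel: 50 mm high at the front, 134 mm at the back, slope 25 degrees. Origin: centre of its underside, on the table; x points to its back.
- bowl: Loose blue ceramic bowl, 140 mm across, 50 mm high; origin at the centre of its foot. Leave alone.
- photo_frame: Loose upright wooden photo frame, 130 mm wide (y), 35 mm deep, 150 mm high; origin at the centre of its underside. Leave alone.
- scent_bottle: Loose black scent bottle, 38 x 62 mm, 97 mm high; origin at the centre of its underside. Leave alone.
- amber_bottle: Loose round amber bottle, 52 mm across, 120 mm high; origin at the centre of its underside. Leave alone.

How it is judged:
By the outcome, as a careful person would: the job done as asked, in the order asked, and still so for the second after the job is handed in, with the robot touching nothing.
It also fails if it takes over 72 s, if anything falls off the work surface, if the arm or the gripper's body presses on something with over 40 N, if the wrist force passes 120 N, or if a joint passes its speed limit or range.

## Working session

There is one attempt and no reset: what is moved stays moved. The work goes in short steps, Python scripts to look and compute and a tool call to move; the robot and the scene stay as the last step left them, time stands still between calls to the robot, and variables do not carry over. Pictures are saved under pics/ and viewed, at most 10 in all, crops included, and the job is handed in when it is done.

Besides the shell and the picture viewer there is one more tool, called after "Emit:" by a JSON object that holds its "op" and its "data", one argument or row to a line. arm_command: Moves the arm, as the interface text tells. Shifts and turns lie within -1 to 1; 1 stands for 0.02 m of shift or 0.12 rad of turn. Its arguments: {"type":"object","properties":{"commands":{"type":"array"},"hand":{"type":"number"},"squeeze":{"type":"number"}},"required":["commands"]}

```bash
mkdir -p pics; ls; python3 - <<'E'
from workcell import *
import cv2,numpy as np
s=get_state();print(s)
for n in("top","side"):
    c=read_camera(n);cv2.imwrite(f"pics/{n}0.png",c["image"][:,:,::-1]);print(n,c["camera_matrix"],c["position"],c["rotation"],[k for k in c])
E
```

```text
pics
{'clock': 0.0, 'qpos': array([72.82699956, 18.44055202, -4.0160695 , 83.17376516,  1.29459861,
       78.53865638, -3.25962142]), 'joint_velocities': array([ 0.05125208, -0.05396449, -0.01815849, -0.05087512, -0.046385  ,
        0.01223293, -0.03481811]), 'joint_torque': array([ 1.05340557e-04, -4.91294754e+01, -4.03674496e-01, -3.12539327e+01,
       -6.38073147e-02,  4.36451565e-02,  1.62130386e-04]), 'position': array([ 0.20057149, -0.61808109,  0.40365428]), 'tool_rot': array([-1.79892245e+02,  4.99806246e-03,  1.79835387e+01]), 'contact_force': array([-0.63911423, -0.22707079, -0.27911486]), 'torque': array([-0.00513713,  0.0081521 ,  0.01174906]), 'gripper_force': 0.0, 'grip_width': 0.08686537460717543}
top [[437.19462027   0.         278.811567  ]
 [  0.         437.19462027 209.34982957]
 [  0.           0.           1.        ]] [ 0.3901049  -0.0094265   1.23550508] [ 1.13070402e+01  6.60378687e-02 -8.88291696e+01] ['image', 'camera_matrix', 'position', 'rotation']
side [[440.99888012   0.         270.46808824]
 [  0.         440.99888012 204.49545701]
 [  0.           0.           1.        ]] [0.12610589 0.95382961 0.86230039] [  54.37077509   -1.08975258 -152.65347513] ['image', 'camera_matrix', 'position', 'rotation']
```

View pics/top0.png

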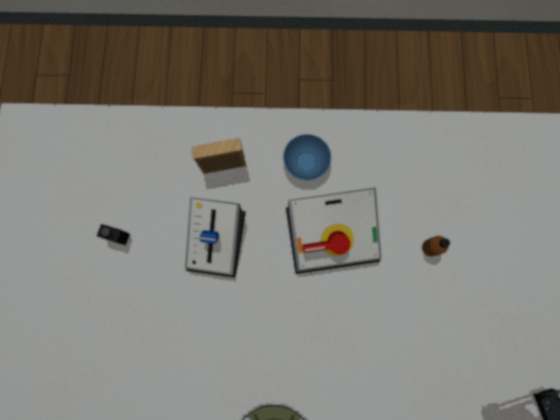

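View pics/side0.png

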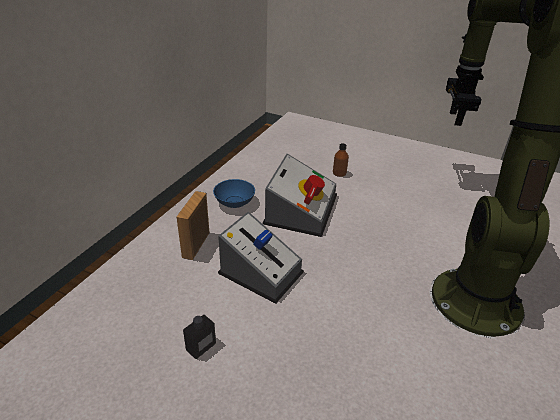

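The top view shows the switch box around (335,230): red lever pointing left with tip near (303,247), hub (338,243), orange mark (299,244), green mark (375,234) and black mark (333,202). The dimmer's blue grip is at (208,237) on a track from (213,210) to (209,262). The side view shows the same objects unobstructed. Next I'll triangulate them.

```bash
cat > h.py <<'E'
from workcell import *
import cv2,numpy as np
from scipy.spatial.transform import Rotation as Ro
def ray(c,px):
    K=c["camera_matrix"];d=np.linalg.inv(K)@[px[0],px[1],1]
    d=Ro.from_euler("xyz",c["rotation"],degrees=True).as_matrix()@(d*[1,-1,-1])
    return np.array(c["position"]),d/np.linalg.norm(d)
def tri(a,b):
    (p,d),(q,e)=a,b
    s=np.linalg.lstsq(np.c_[d,-e],q-p,rcond=None)[0]
    u,v=p+s[0]*d,q+s[1]*e
    return (u+v)/2,np.linalg.norm(u-v)
def onplane(r,n,k): return r[0]+r[1]*(k-n@r[0])/(n@r[1])
def blobs(c,lo,hi,roi,amin=4):
    x0,y0,x1,y1=roi
    m=cv2.inRange(cv2.cvtColor(c["image"],cv2.COLOR_RGB2HSV)[y0:y1,x0:x1],lo,hi)
    n,_,st,ce=cv2.connectedComponentsWithStats(m)
    return [(st[i,4],np.round(ce[i]+[x0,y0],1),st[i,:4]+[x0,y0,0,0]) for i in range(1,n) if st[i,4]>=amin]
E
python3 - <<'E'
from h import *
C={n:read_camera(n) for n in("top","side")}
col=dict(red=((0,180,60),(4,255,255)),orange=((7,160,100),(18,255,255)),yellow=((22,150,90),(32,255,255)),green=((50,120,40),(85,255,255)),blue=((105,150,50),(125,255,255)),black=((0,0,0),(179,255,45)))
roi=dict(top=(175,180,385,280),side=(200,145,345,300))
for n in C:
    for k,(l,h) in col.items(): 
        for b in blobs(C[n],l,h,roi[n],8): print(n,k,b[0],b[1],b[2])
a=cv2.resize(C["top"]["image"][185:285,180:390],None,fx=3.8,fy=3.8,interpolation=cv2.INTER_CUBIC)
cv2.imwrite("pics/t1.png",a[:,:,::-1])
a=cv2.resize(C["side"]["image"][145:305,205:345],None,fx=3.7,fy=3.7,interpolation=cv2.INTER_CUBIC)
cv2.imwrite("pics/s1.png",a[:,:,::-1])
E
```

```text
top red 402 [334.5 243. ] [304 232  45  22]
top orange 14 [335.5 231.9] [329 231  14   5]
top orange 29 [348.  241.2] [344 233   7  17]
top orange 46 [299.8 245.7] [298 239   6  13]
top orange 23 [333.3 251.8] [325 249  17   6]
top yellow 10 [198.2 205. ] [197 204   4   3]
top yellow 219 [337.2 231.6] [322 225  31  19]
top yellow 18 [329.6 252.1] [326 250   8   5]
top green 28 [374.3 233.8] [373 228   3  13]
top blue 87 [209.4 234.1] [201 230  17   9]
top blue 22 [208.9 241.5] [202 240  13   4]
top black 21 [333.  201.6] [327 200  13   4]
top black 46 [212.5 220. ] [211 211   4  19]
top black 222 [238.4 238.7] [232 210  12  67]
top black 46 [209.7 251.9] [208 244   4  18]
top black 92 [336.2 266.3] [297 260  81  13]
side red 255 [312.7 186.2] [304 175  21  29]
side orange 19 [340.9 154.7] [339 152   5   6]
side orange 35 [302.9 207. ] [297 203  13   9]
side yellow 72 [302.1 186.3] [299 179   8  17]
side yellow 48 [318.4 196.1] [313 191  10   9]
side yellow 24 [229.5 234.5] [227 232   6   6]
side green 28 [317.5 173.9] [312 170  12   8]
side blue 8 [241.5 180.4] [238 180   8   2]
side
[... 307 characters left out ...]
 74  48]
side black 22 [281.5 199.2] [274 194  17  12]
side black 114 [234.7 202.8] [217 196  36  12]
side black 121 [205.1 217. ] [200 198   9  37]
side black 9 [299.2 210.2] [296 208   8   5]
side black 71 [247.1 234.5] [240 228  15  15]
side black 15 [202.7 238.4] [200 235   7   8]
side black 49 [220.4 250.9] [219 237   7  32]
side black 10 [266.5 241.7] [263 238   8   8]
side black 12 [229.8 247.8] [227 245   7   7]
side black 111 [271.4 256.3] [260 247  24  20]
side black 13 [238.3 255.5] [235 252   8   7]
side black 9 [245.4 262. ] [243 260   6   5]
side black 535 [270.7 282.6] [218 260  86  40]
side black 11 [253.8 269.1] [250 266   9   8]
side black 13 [274.6 275.6] [273 274   4   4]
```

View pics/t1.png

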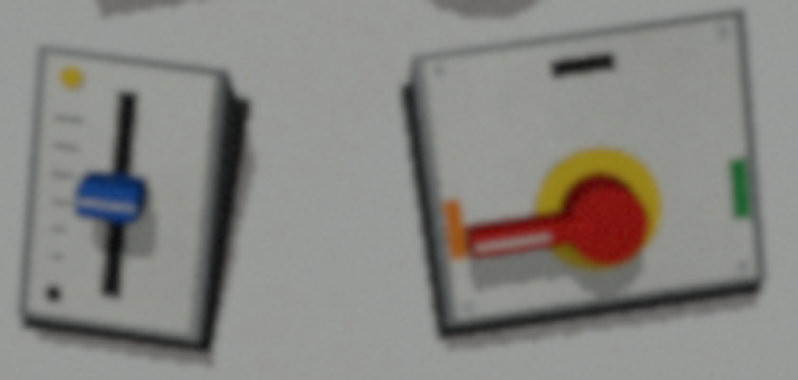

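View pics/s1.png

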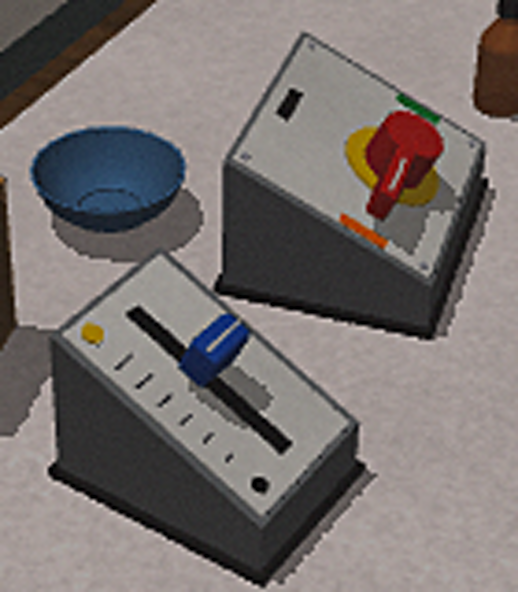

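The crops show the marks and panel edges clearly. In full-image pixels, top then side: orange (299.7,245.5)/(303,207.4), green (374.4,234)/(317.9,174), black mark (333.2,201.8)/(283,172.8). The dimmer track ends are (213.4,210)/(241.5,229.6) and (209.2,262.6)/(282,265.8).

```bash
python3 - <<'E'
from h import *
np.set_printoptions(precision=4,suppress=True)
T,S=read_camera("top"),read_camera("side")
P={}
for k,a,b in [("orange",(299.7,245.5),(303,207.3)),("green",(374.4,234.2),(317.8,174.1)),("mark",(333.2,201.8),(283,172.8)),
 ("trk_hi",(213.4,210),(241.5,229.6)),("trk_lo",(209.2,262.6),(282,265.8)),("dy",(198.5,205.2),(229.6,234.6)),("db",(194,262.2),(275,275.8)),("blue",(209.2,237),(262.6,239.6)),
 ("pLB",(180+415/3.8,185+55/3.8),(205+302/3.7,145+33/3.7)) if 0 else ("pRB",(180+742/3.8,185+12/3.8),(205+304/3.7,145+33/3.7)),
 ("pLB",(180+413/3.8,185+55/3.8),(205+229/3.7,145+160/3.7)),("pLF",(180+443/3.8,185+326/3.8),(205+430/3.7,145+278/3.7)),("pRF",(180+763/3.8,185+283/3.8),(205+484/3.7,145+146/3.7))]:
    P[k],e=tri(ray(T,a),ray(S,b));print(k,P[k],"gap",round(e,4))
a=np.deg2rad(25)
def yawof(v):return np.rad2deg(np.arctan2(v[1],v[0]))
oy=P["orange"]-P["green"];mid=(P["orange"]+P["green"])/2
print("yaw from o-g",yawof(oy)-90,np.linalg.norm(oy),"mid",mid,"mark-mid",P["mark"]-mid,yawof((P["mark"]-mid)))
t=P["trk_hi"]-P["trk_lo"];print("track yaw",yawof(t),np.linalg.norm(t),np.rad2deg(np.arcsin(t[2]/np.linalg.norm(t))))
u=P["dy"]-P["db"];print("dots",yawof(u),np.linalg.norm(u))
print("panel centre",(P["pLB"]+P["pLF"]+P["pRB"]+P["pRF"])/4, [np.linalg.norm(P[i]-P[j]) for i,j in(("pLB","pRB"),("pLF","pRF"),("pLB","pLF"),("pRB","pRF"))])
E
```

```text
orange [ 0.5239 -0.0612  0.0769] gap 0.0019
green [ 0.5578 -0.2602  0.0777] gap 0.0026
mark [ 0.6346 -0.1453  0.1215] gap 0.0023
trk_hi [0.6066 0.1661 0.1191] gap 0.0031
trk_lo [0.4755 0.1803 0.0576] gap 0.0013
dy [0.6184 0.2049 0.1248] gap 0.0009
db [0.4756 0.2212 0.0568] gap 0.0017
blue [0.5369 0.174  0.1178] gap 0.0007
pRB [ 0.6722 -0.2544  0.1272] gap 0.002
pLB [ 0.6346 -0.0297  0.1298] gap 0.0064
pLF [ 0.459  -0.0543  0.0563] gap 0.0004
pRF [ 0.4957 -0.2833  0.0419] gap 0.0009
yaw from o-g 9.649059913541805 0.20195474982654052 mid [ 0.5409 -0.1607  0.0773] mark-mid [0.0938 0.0154 0.0443] 9.339476821992116
track yaw -6.1792902754425985 0.14546968581080724 25.010431890776065
dots -6.505875495676706 0.15902657191215067
panel centre [ 0.5654 -0.1554  0.0888] [np.float64(0.22784422426000467), np.float64(0.23244086557738644), np.float64(0.19200418100464128), np.float64(0.1981570503378724)]
```

```bash
cat >> h.py <<'E'
A=np.array([.541,-.1605,.079]);YW=np.deg2rad(9.5);SL=np.deg2rad(25)
def frame(yw):
    c,s=np.cos(yw),np.sin(yw)
    return np.array([c*np.cos(SL),s*np.cos(SL),np.sin(SL)]),np.array([-s,c,0]),np.array([-c*np.sin(SL),-s*np.sin(SL),np.cos(SL)])
EX,EY,N=frame(YW)
def grip(phi,up=.010,r=.068):  # TCP target over the lever grip point, and yaw with tool x along the lever
    p=np.deg2rad(phi);d=np.cos(p)*EY+np.sin(p)*EX
    return A+r*d+.032*N+[0,0,up+.164],np.rad2deg(np.arctan2(d[1],d[0]))
def units(dp,yaw):  # world shift -> tool axes in rows (tool down, heading yaw)
    y=np.deg2rad(yaw);c,s=np.cos(y),np.sin(y)
    return np.array([c*dp[0]+s*dp[1],s*dp[0]-c*dp[1],-dp[2]])/.02
E
python3 - <<'E'
from h import *
np.set_printoptions(precision=2,suppress=True)
s=get_state();g,y=grip(0);print(g,y,"from start at yaw 99.5:",units(g-s["position"],99.5),"rows; spin",-np.deg2rad(99.5-s["tool_rot"][2])/.12)
E
```

```text
[ 0.52 -0.1   0.28] 99.5 from start at yaw 99.5: [23.16 19.89  6.12] rows; spin -11.856538798379418
```

Emit:
{"op": "arm_command", "data": {
  "commands": [
    {"spin":-0.99},
    {"spin":-0.99},
    {"spin":-0.99},
    {"spin":-0.99},
    {"spin":-0.99},
    {"spin":-0.99},
    {"spin":-0.99},
    {"spin":-0.99},
    {"spin":-0.99},
    {"spin":-0.99},
    {"spin":-0.99},
    {"spin":-0.97},
    {"x":0.5,"y":0.4},
    {"x":1,"y":0.85},
    {"x":1,"y":0.85},
    {"x":1,"y":0.85},
    {"x":1,"y":0.85},
    {"x":1,"y":0.85},
    {"x":1,"y":0.85},
    {"x":1,"y":0.85}
  ],
  "hand": 0.05,
  "squeeze": 20
}}

```text
$.commands[0]: bad value
```

Emit:
{"op": "arm_command", "data": {
  "commands": [
    {"x":1,"y":0.85},
    {"x":1,"y":0.85},
    {"x":1,"y":0.85},
    {"x":1,"y":0.85},
    {"x":1,"y":0.85},
    {"x":1,"y":0.85},
    {"x":1,"y":0.85},
    {"x":1,"y":0.85},
    {"x":1,"y":0.85},
    {"x":1,"y":0.85},
    {"x":1,"y":0.85},
    {"x":1,"y":0.85},
    {"x":1,"y":0.85},
    {"x":1,"y":0.85},
    {"x":1,"y":0.85},
    {"x":0.6,"y":0.8},
    {"z":1},
    {"z":1},
    {},
    {}
  ]
}}

```text
$.commands[0]: bad value
```

```bash
python3 - <<'E'
from h import *
np.set_printoptions(precision=2,suppress=True)
s=get_state();g,y=grip(0);print(s["position"],s["tool_rot"],s["qpos"],s["grip_width"],units(g-s["position"],s["tool_rot"][2]))
for i in range(1):
    c=read_camera("wrist");cv2.imwrite("pics/w1.png",c["image"][:,:,::-1]);print(c["position"],c["rotation"])
    K=c["camera_matrix"]
    for p in(A,grip(0,0)[0]-[0,0,.164]):
        q=Ro.from_euler("xyz",c["rotation"],degrees=True).as_matrix().T@(p-c["position"])*[1,-1,-1];print((K@q)[:2]/q[2])
E
```

```text
[ 0.2  -0.62  0.4 ] [-179.97    0.     17.98] [72.83 18.41 -4.02 83.13  1.3  78.54 -3.26] 0.0871549240357523 [ 23.09 -19.98   6.12]
[ 0.27 -0.59  0.38] [-16.26  -0.02 -71.96]
[-314.52 -622.04]
[-564.82 -741.16]
```

View pics/w1.png

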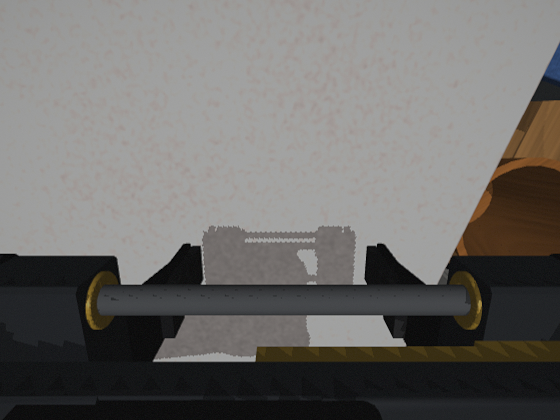

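The wrist picture shows only bare table: the move was refused, and each row probably needs all four numbers. I'll send the rows again in full.

Emit:
{"op": "arm_command", "data": {
  "commands": [
    {"x":0,"y":0,"z":0,"spin":-0.99},
    {"x":0,"y":0,"z":0,"spin":-0.99},
    {"x":0,"y":0,"z":0,"spin":-0.99},
    {"x":0,"y":0,"z":0,"spin":-0.99},
    {"x":0,"y":0,"z":0,"spin":-0.99},
    {"x":0,"y":0,"z":0,"spin":-0.99},
    {"x":0,"y":0,"z":0,"spin":-0.99},
    {"x":0,"y":0,"z":0,"spin":-0.99},
    {"x":0,"y":0,"z":0,"spin":-0.99},
    {"x":0,"y":0,"z":0,"spin":-0.99},
    {"x":0,"y":0,"z":0,"spin":-0.99},
    {"x":0,"y":0,"z":0,"spin":-0.97},
    {"x":0.5,"y":0.4,"z":0,"spin":0},
    {"x":1,"y":0.85,"z":0,"spin":0},
    {"x":1,"y":0.85,"z":0,"spin":0},
    {"x":1,"y":0.85,"z":0,"spin":0},
    {"x":1,"y":0.85,"z":0,"spin":0},
    {"x":1,"y":0.85,"z":0,"spin":0},
    {"x":1,"y":0.85,"z":0,"spin":0},
    {"x":1,"y":0.85,"z":0,"spin":0}
  ],
  "hand": 0.05,
  "squeeze": 20
}}

```text
clock: 2.02
position: [0.3019, -0.4471, 0.4048]
tool_rot: [-180.0, 0.0, 99.3]
contact_force: [0.3, -0.8, -0.3]
grip_width: 0.0456
gripper_force: 0.0
```

Emit:
{"op": "arm_command", "data": {
  "commands": [
    {"x":1,"y":0.85,"z":0,"spin":0},
    {"x":1,"y":0.85,"z":0,"spin":0},
    {"x":1,"y":0.85,"z":0,"spin":0},
    {"x":1,"y":0.85,"z":0,"spin":0},
    {"x":1,"y":0.85,"z":0,"spin":0},
    {"x":1,"y":0.85,"z":0,"spin":0},
    {"x":1,"y":0.85,"z":0,"spin":0},
    {"x":1,"y":0.85,"z":0,"spin":0},
    {"x":1,"y":0.85,"z":0,"spin":0},
    {"x":1,"y":0.85,"z":0,"spin":0},
    {"x":1,"y":0.85,"z":0,"spin":0},
    {"x":1,"y":0.85,"z":0,"spin":0},
    {"x":1,"y":0.85,"z":0,"spin":0},
    {"x":1,"y":0.85,"z":0,"spin":0},
    {"x":1,"y":0.85,"z":0,"spin":0},
    {"x":0.6,"y":0.8,"z":0,"spin":0},
    {"x":0,"y":0,"z":1,"spin":0},
    {"x":0,"y":0,"z":1,"spin":0},
    {"x":0,"y":0,"z":0,"spin":0},
    {"x":0,"y":0,"z":0,"spin":0}
  ]
}}

```text
clock: 3.68
position: [0.516, -0.0962, 0.3641]
tool_rot: [-179.9, -0.0, 99.4]
contact_force: [0.4, 0.0, 0.2]
grip_width: 0.0456
gripper_force: 0.0
```

```bash
python3 - <<'E'
from h import *
np.set_printoptions(precision=3,suppress=True)
s=get_state();g,y=grip(0);print(g,s["position"],s["tool_rot"],s["qpos"],s["grip_width"],units(g-s["position"],s["tool_rot"][2]))
c=read_camera("wrist");cv2.imwrite("pics/w2.png",c["image"][:,:,::-1]);print(c["position"],c["rotation"])
K=c["camera_matrix"]
for p in(A,A+.044*N,grip(0,0)[0]-[0,0,.164],grip(0,0,.095)[0]-[0,0,.164],grip(0,0,.095)[0]-[0,0,.164]+.012*N):
        q=Ro.from_euler("xyz",c["rotation"],degrees=True).as_matrix().T@(p-c["position"])*[1,-1,-1];print((K@q)[:2]/q[2])
E
```

```text
[ 0.516 -0.096  0.282] [ 0.516 -0.096  0.364] [-179.868   -0.047   99.435] [ 48.051   7.847 -43.304 102.685   5.643  71.812  12.671] 0.04560158644338674 [0.021 0.026 4.105]
[ 0.503 -0.02   0.343] [-16.296   0.08    9.495]
[299.486 282.87 ]
[277.645 308.456]
[284.283 219.984]
[284.31 184.35]
[276.97  187.657]
```

View pics/w2.png

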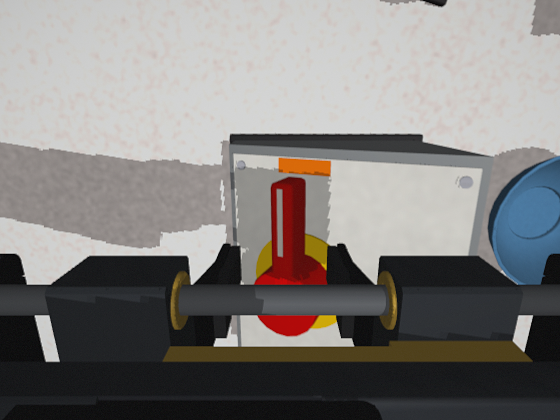

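The wrist view shows the lever between the open fingers: its top stripe is at column 280, where I predicted 277, so it is about 2 mm up-slope. Descending.

Emit:
{"op": "arm_command", "data": {
  "commands": [
    {"x":0,"y":0.1,"z":1,"spin":0},
    {"x":0,"y":0,"z":1,"spin":0},
    {"x":0,"y":0,"z":0.8,"spin":0},
    {"x":0,"y":0,"z":0.5,"spin":0},
    {"x":0,"y":0,"z":0.5,"spin":0},
    {"x":0,"y":0,"z":0.3,"spin":0},
    {"x":0,"y":0,"z":0,"spin":0},
    {"x":0,"y":0,"z":0,"spin":0}
  ]
}}

```text
clock: 4.4
position: [0.5189, -0.0965, 0.2832]
tool_rot: [180.0, 0.0, 99.5]
contact_force: [-0.7, -0.7, 0.5]
grip_width: 0.0453
gripper_force: 0.0
```

```bash
cat >> h.py <<'E'
def arc(phis,yoff=0,**k):  # units per leg between successive phis, shift given in the axes at the leg's start
    t=[grip(p,**k) for p in phis]
    for (p,y),(q,z),ph in zip(t,t[1:],phis[1:]):
        d=(z-y+180)%360-180
        print(ph,np.round(q,4),round(z,1),"xyz",np.round(units(q-p,y+yoff),2),"spin",round(-np.deg2rad(d)/.12,2))
E
python3 -c "
from h import *
arc(range(0,100,6))"
```

```text
6 [ 0.5229 -0.095   0.285 ] 94.1 xyz [-0.02  0.32 -0.15] spin 0.79
12 [ 0.5293 -0.095   0.288 ] 88.6 xyz [-0.03  0.32 -0.15] spin 0.79
18 [ 0.5358 -0.0958  0.2909] 83.1 xyz [-0.03  0.32 -0.15] spin 0.8
24 [ 0.5421 -0.0973  0.2937] 77.5 xyz [-0.04  0.32 -0.14] spin 0.81
30 [ 0.5483 -0.0996  0.2964] 71.9 xyz [-0.04  0.33 -0.13] spin 0.82
36 [ 0.5543 -0.1025  0.2989] 66.1 xyz [-0.05  0.33 -0.13] spin 0.84
42 [ 0.56   -0.1061  0.3012] 60.3 xyz [-0.05  0.33 -0.12] spin 0.85
48 [ 0.5653 -0.1103  0.3034] 54.3 xyz [-0.05  0.34 -0.11] spin 0.87
54 [ 0.5702 -0.1151  0.3053] 48.2 xyz [-0.05  0.34 -0.09] spin 0.89
60 [ 0.5747 -0.1204  0.3069] 42.0 xyz [-0.05  0.34 -0.08] spin 0.9
66 [ 0.5786 -0.1262  0.3083] 35.7 xyz [-0.05  0.35 -0.07] spin 0.92
72 [ 0.582  -0.1323  0.3093] 29.2 xyz [-0.04  0.35 -0.05] spin 0.94
78 [ 0.5848 -0.1388  0.3101] 22.7 xyz [-0.04  0.35 -0.04] spin 0.95
84 [ 0.5869 -0.1456  0.3106] 16.1 xyz [-0.03  0.35 -0.02] spin 0.96
90 [ 0.5884 -0.1526  0.3107] 9.5 xyz [-0.02  0.35 -0.01] spin 0.96
96 [ 0.5893 -0.1596  0.3106] 2.9 xyz [-0.02  0.36  0.01] spin 0.96
```

Emit:
{"op": "arm_command", "data": {
  "commands": [
    {"x":-0.01,"y":0.16,"z":-0.075,"spin":0.4},
    {"x":-0.01,"y":0.16,"z":-0.075,"spin":0.4},
    {"x":-0.015,"y":0.16,"z":-0.075,"spin":0.4},
    {"x":-0.015,"y":0.16,"z":-0.075,"spin":0.4},
    {"x":-0.015,"y":0.16,"z":-0.075,"spin":0.4},
    {"x":-0.015,"y":0.16,"z":-0.075,"spin":0.4},
    {"x":-0.02,"y":0.16,"z":-0.07,"spin":0.4},
    {"x":-0.02,"y":0.16,"z":-0.07,"spin":0.4}
  ]
}}

```text
clock: 5.07
position: [0.5411, -0.0993, 0.2933]
tool_rot: [-179.3, 0.2, 77.4]
contact_force: [-11.9, -0.9, 0.4]
grip_width: 0.0455
gripper_force: 6.2
```

Emit:
{"op": "arm_command", "data": {
  "commands": [
    {"x":-0.02,"y":0.165,"z":-0.065,"spin":0.41},
    {"x":-0.02,"y":0.165,"z":-0.065,"spin":0.41},
    {"x":-0.025,"y":0.165,"z":-0.065,"spin":0.42},
    {"x":-0.025,"y":0.165,"z":-0.065,"spin":0.42},
    {"x":-0.025,"y":0.165,"z":-0.06,"spin":0.43},
    {"x":-0.025,"y":0.165,"z":-0.06,"spin":0.43},
    {"x":-0.025,"y":0.17,"z":-0.055,"spin":0.43},
    {"x":-0.025,"y":0.17,"z":-0.055,"spin":0.43}
  ]
}}

```text
clock: 5.73
position: [0.5632, -0.1112, 0.3044]
tool_rot: [-179.2, 0.5, 54.2]
contact_force: [-18.1, 2.6, 11.8]
grip_width: 0.0459
gripper_force: 8.3
```

Emit:
{"op": "arm_command", "data": {
  "commands": [
    {"x":-0.025,"y":0.17,"z":-0.045,"spin":0.44},
    {"x":-0.025,"y":0.17,"z":-0.045,"spin":0.44},
    {"x":-0.025,"y":0.17,"z":-0.04,"spin":0.45},
    {"x":-0.025,"y":0.17,"z":-0.04,"spin":0.45}
  ]
}}

```text
clock: 6.07
position: [0.5765, -0.1229, 0.309]
tool_rot: [179.9, -0.1, 41.9]
contact_force: [0.3, -0.2, 0.4]
grip_width: 0.0456
gripper_force: 0.0
```

Emit:
{"op": "arm_command", "data": {
  "commands": [
    {"x":-0.025,"y":0.175,"z":-0.035,"spin":0.46},
    {"x":-0.025,"y":0.175,"z":-0.035,"spin":0.46},
    {"x":-0.02,"y":0.175,"z":-0.025,"spin":0.47},
    {"x":-0.02,"y":0.175,"z":-0.025,"spin":0.47},
    {"x":-0.02,"y":0.175,"z":-0.02,"spin":0.47},
    {"x":-0.02,"y":0.175,"z":-0.02,"spin":0.47},
    {"x":-0.015,"y":0.175,"z":-0.01,"spin":0.48},
    {"x":-0.015,"y":0.175,"z":-0.01,"spin":0.48},
    {"x":-0.01,"y":0.175,"z":-0.005,"spin":0.48},
    {"x":-0.01,"y":0.175,"z":-0.005,"spin":0.48},
    {"x":0,"y":0,"z":0,"spin":0},
    {"x":0,"y":0,"z":0,"spin":0},
    {"x":0,"y":0,"z":0,"spin":0}
  ]
}}

```text
clock: 7.15
position: [0.5891, -0.1549, 0.3121]
tool_rot: [180.0, -0.0, 9.7]
contact_force: [0.1, -0.5, 0.3]
grip_width: 0.0453
gripper_force: 0.0
```

```bash
python3 - <<'E'
from h import *
c=read_camera("wrist");cv2.imwrite("pics/w3.png",c["image"][:,:,::-1])
E
```

```text
(no output)
```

View pics/w3.png

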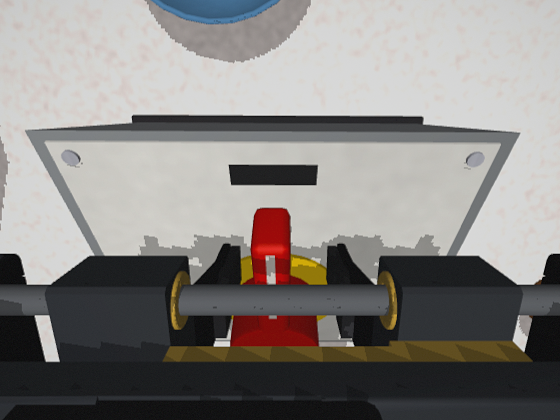

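The lever now stands straight up the slope at the black mark (tip at 271,230), free between the fingers. Lifting off, then turning and closing the fingers for the dimmer.

Emit:
{"op": "arm_command", "data": {
  "commands": [
    {"x":0,"y":0,"z":-0.5,"spin":0},
    {"x":0,"y":0,"z":-1,"spin":0},
    {"x":0,"y":0,"z":-1,"spin":0},
    {"x":0,"y":0,"z":-1,"spin":0},
    {"x":0,"y":0,"z":-1,"spin":0},
    {"x":0,"y":0,"z":0,"spin":-1},
    {"x":0,"y":0,"z":0,"spin":-1},
    {"x":0,"y":0,"z":0,"spin":-1},
    {"x":0,"y":0,"z":0,"spin":-1},
    {"x":0,"y":0,"z":0,"spin":-1},
    {"x":0,"y":0,"z":0,"spin":-1},
    {"x":0,"y":0,"z":0,"spin":-1},
    {"x":0,"y":0,"z":0,"spin":-1},
    {"x":0,"y":0,"z":0,"spin":-1},
    {"x":0,"y":0,"z":0,"spin":-1},
    {"x":0,"y":0,"z":0,"spin":-1},
    {"x":0,"y":0,"z":0,"spin":-1},
    {"x":0,"y":0,"z":0,"spin":-1},
    {"x":0,"y":0,"z":0,"spin":-1}
  ]
}}

```text
clock: 8.78
position: [0.589, -0.1549, 0.4025]
tool_rot: [180.0, 0.0, 106.2]
contact_force: [0.1, -0.5, -0.2]
grip_width: 0.0459
gripper_force: 0.0
```

Emit:
{"op": "arm_command", "data": {
  "commands": [
    {"x":0,"y":0,"z":0,"spin":-1},
    {"x":0,"y":0,"z":0,"spin":-1},
    {"x":0,"y":0,"z":0,"spin":-1},
    {"x":0,"y":0,"z":0,"spin":-1},
    {"x":0,"y":0,"z":0,"spin":-1},
    {"x":0,"y":0,"z":0,"spin":-1},
    {"x":0,"y":0,"z":0,"spin":-1},
    {"x":0,"y":0,"z":0,"spin":-1},
    {"x":0,"y":0,"z":0,"spin":-1},
    {"x":0,"y":0,"z":0,"spin":-0.87},
    {"x":0,"y":0,"z":0,"spin":0},
    {"x":0,"y":0,"z":0,"spin":0}
  ],
  "hand": -1
}}

```text
clock: 9.78
position: [0.589, -0.1552, 0.4022]
tool_rot: [-180.0, 0.0, 173.6]
contact_force: [-0.1, 0.4, 0.2]
grip_width: 0.0004
gripper_force: 0.0
```

```bash
python3 - <<'E'
from h import *
np.set_printoptions(precision=3,suppress=True)
s=get_state();print(s["position"],s["tool_rot"],s["qpos"],s["grip_width"],units(np.array([.570,.171,.302])-s["position"],s["tool_rot"][2]))
ex,ey,n=frame(np.deg2rad(-6.3));print("1cm downslope",units(-ex*.01,173.7))
T,S=read_camera("top"),read_camera("side")
for c,r in((T,(175,180,250,280)),(S,(245,220,300,280))):print(blobs(c,(105,150,50),(125,255,255),r))
a=T["image"][180:280,280:390];print(blobs(T,(0,180,60),(4,255,255),(280,180,390,280)))
E
```

```text
[ 0.589 -0.155  0.402] [-179.993    0.031  173.557] [ 53.114  20.438 -51.317  88.14   16.122  79.15   84.077] 0.0003779343883816567 [ 2.772 16.099  5.008]
1cm downslope [ 0.453 -0.     0.211]
[(np.int32(83), array([209.5, 234.1]), array([201, 230,  16,   9])), (np.int32(23), array([209.1, 241.5]), array([202, 240,  13,   4]))]
[(np.int32(166), array([261.9, 238.9]), array([254, 230,  18,  19]))]
[(np.int32(329), array([338.4, 241.5]), array([329, 221,  20,  32]))]
```

Emit:
{"op": "arm_command", "data": {
  "commands": [
    {"x":0.17,"y":1,"z":0,"spin":0},
    {"x":0.17,"y":1,"z":0,"spin":0},
    {"x":0.17,"y":1,"z":0,"spin":0},
    {"x":0.17,"y":1,"z":0,"spin":0},
    {"x":0.17,"y":1,"z":0,"spin":0},
    {"x":0.17,"y":1,"z":0,"spin":0},
    {"x":0.17,"y":1,"z":0,"spin":0},
    {"x":0.17,"y":1,"z":0,"spin":0},
    {"x":0.17,"y":1,"z":0,"spin":0},
    {"x":0.17,"y":1,"z":0,"spin":0},
    {"x":0.17,"y":1,"z":0,"spin":0},
    {"x":0.17,"y":1,"z":0,"spin":0},
    {"x":0.17,"y":1,"z":0,"spin":0},
    {"x":0.17,"y":1,"z":0,"spin":0},
    {"x":0.17,"y":1,"z":0,"spin":0},
    {"x":0.17,"y":1,"z":0,"spin":0},
    {"x":0,"y":0,"z":0.5,"spin":0},
    {"x":0,"y":0,"z":1,"spin":0},
    {"x":0,"y":0,"z":1,"spin":0},
    {"x":0,"y":0,"z":0,"spin":0}
  ]
}}

```text
clock: 11.55
position: [0.5689, 0.1675, 0.3476]
tool_rot: [-179.8, -0.3, 173.6]
contact_force: [0.1, -0.1, -0.8]
grip_width: 0.0005
gripper_force: 0.0
```

```bash
python3 - <<'E'
from h import *
np.set_printoptions(precision=3,suppress=True)
s=get_state();print(s["position"],s["tool_rot"],s["qpos"],units(np.array([.570,.171,.302])-s["position"],s["tool_rot"][2]))
c=read_camera("side");a=cv2.resize(c["image"][140:300,180:360],None,fx=3.5,fy=3.5);cv2.imwrite("pics/s2.png",a[:,:,::-1])
E
```

```text
[0.569 0.167 0.348] [-179.824   -0.332  173.625] [ 26.569  22.675 -56.515  94.22   19.486  74.107  50.171] [-0.035  0.181  2.279]
```

View pics/s2.png

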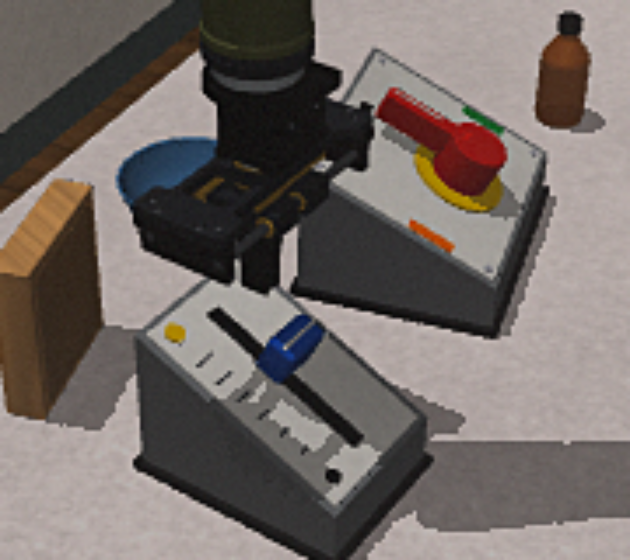

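The side view shows the lever resting at the off position, and the closed fingers above the track, up-slope of the blue grip (290,350 in the crop). Descending and pushing.

Emit:
{"op": "arm_command", "data": {
  "commands": [
    {"x":0,"y":0.15,"z":0.8,"spin":0},
    {"x":0,"y":0,"z":0.8,"spin":0},
    {"x":0,"y":0,"z":0.6,"spin":0},
    {"x":0,"y":0,"z":0,"spin":0},
    {"x":0.4,"y":0,"z":0.187,"spin":0},
    {"x":0.4,"y":0,"z":0.187,"spin":0},
    {"x":0.4,"y":0,"z":0.187,"spin":0},
    {"x":0.4,"y":0,"z":0.187,"spin":0}
  ]
}}

```text
clock: 12.27
position: [0.5385, 0.1751, 0.2934]
tool_rot: [180.0, 0.2, 173.7]
contact_force: [4.5, -0.3, -1.1]
grip_width: 0.0002
gripper_force: 2.0
```

Emit:
{"op": "arm_command", "data": {
  "commands": [
    {"x":0.4,"y":0,"z":0.187,"spin":0},
    {"x":0.4,"y":0,"z":0.187,"spin":0},
    {"x":0.3,"y":0,"z":0.14,"spin":0}
  ]
}}

```text
clock: 12.52
position: [0.5155, 0.1779, 0.2821]
tool_rot: [-180.0, 0.0, 173.7]
contact_force: [3.4, -1.2, 0.4]
grip_width: 0.0003
gripper_force: 1.9
```

Emit:
{"op": "arm_command", "data": {
  "commands": [
    {"x":0.15,"y":0,"z":0.07,"spin":0},
    {"x":0.15,"y":0,"z":0.07,"spin":0},
    {"x":0.15,"y":0,"z":0.07,"spin":0}
  ]
}}

```text
clock: 12.77
position: [0.5087, 0.1786, 0.279]
tool_rot: [180.0, 0.3, 173.7]
contact_force: [9.1, -3.6, 7.7]
grip_width: 0.0006
gripper_force: 5.7
```

Emit:
{"op": "arm_command", "data": {
  "commands": [
    {"x":0.1,"y":0,"z":0.045,"spin":0},
    {"x":0.1,"y":0,"z":0.045,"spin":0},
    {"x":0,"y":0,"z":0,"spin":0}
  ]
}}

```text
clock: 13.02
position: [0.5073, 0.1785, 0.2791]
tool_rot: [179.9, 0.6, 173.6]
contact_force: [10.9, -2.0, 6.3]
grip_width: 0.0003
gripper_force: 6.5
```

Emit:
{"op": "arm_command", "data": {
  "commands": [
    {"x":0.15,"y":0,"z":0.07,"spin":0},
    {"x":0.15,"y":0,"z":0.07,"spin":0},
    {"x":0,"y":0,"z":0,"spin":0}
  ]
}}

```text
clock: 13.27
position: [0.5049, 0.1785, 0.279]
tool_rot: [179.8, 1.3, 173.5]
contact_force: [19.5, -4.7, 12.1]
grip_width: 0.0005
gripper_force: 11.2
```

At the stop: force rises to 19 N with almost no movement. Backing off and rising.

Emit:
{"op": "arm_command", "data": {
  "commands": [
    {"x":-0.4,"y":0,"z":-0.19,"spin":0},
    {"x":-0.5,"y":0,"z":-0.24,"spin":0},
    {"x":-0.4,"y":0,"z":-0.3,"spin":0},
    {"x":0,"y":0,"z":-1,"spin":0},
    {"x":0,"y":0,"z":-1,"spin":0},
    {"x":0,"y":0,"z":-1,"spin":0},
    {"x":0,"y":0,"z":-1,"spin":0},
    {"x":0,"y":0,"z":-1,"spin":0},
    {"x":0,"y":0,"z":0,"spin":-1},
    {"x":0,"y":0,"z":0,"spin":-1},
    {"x":0,"y":0,"z":0,"spin":-0.3},
    {"x":0,"y":0,"z":0,"spin":0},
    {"x":0,"y":0,"z":0,"spin":0}
  ],
  "hand": 0.05
}}

```text
clock: 14.35
position: [0.523, 0.1773, 0.3876]
tool_rot: [180.0, -0.1, -170.5]
contact_force: [-0.2, -0.1, 0.4]
grip_width: 0.0455
gripper_force: 0.0
```

```bash
python3 - <<'E'
from h import *
np.set_printoptions(precision=3,suppress=True)
s=get_state();g,y=grip(90,up=.012);print(g,s["position"],s["tool_rot"],s["qpos"],s["grip_width"],units(g-s["position"],s["tool_rot"][2]))
arc(range(90,187,6),180,up=.012)
S=read_camera("side");b=blobs(S,(105,150,50),(125,255,255),(245,220,310,290));print(b)
ex,ey,n=frame(np.deg2rad(-6.3));low=np.array([.496,.178,.0672])
# shift along the track since the start, from the side view, centroid on the plane 32 mm over the panel
f=lambda px:onplane(ray(S,px),n,n@low+.032)
print("moved",(f(b[0][1])-f((261.9,238.9)))@ex)
E
```

```text
[ 0.588 -0.153  0.313] [0.523 0.177 0.388] [ 179.963   -0.12  -170.514] [ 33.044  15.954 -63.163  96.91   14.546  76.276  66.736] 0.04549806855577776 [ -0.508 -16.806   3.745]
96 [ 0.589 -0.16   0.313] 2.9 xyz [ 0.02 -0.36  0.01] spin 0.96
102 [ 0.59  -0.167  0.312] -3.7 xyz [ 0.01 -0.35  0.02] spin 0.96
108 [ 0.589 -0.174  0.311] -10.2 xyz [ 0.   -0.35  0.04] spin 0.95
114 [ 0.588 -0.181  0.31 ] -16.7 xyz [-0.   -0.35  0.05] spin 0.94
120 [ 0.586 -0.188  0.309] -23.0 xyz [-0.01 -0.35  0.07] spin 0.92
126 [ 0.583 -0.194  0.307] -29.2 xyz [-0.01 -0.35  0.08] spin 0.9
132 [ 0.58  -0.2    0.305] -35.3 xyz [-0.01 -0.34  0.09] spin 0.89
138 [ 0.577 -0.206  0.303] -41.3 xyz [-0.02 -0.34  0.11] spin 0.87
144 [ 0.573 -0.211  0.301] -47.1 xyz [-0.02 -0.34  0.12] spin 0.85
150 [ 0.568 -0.216  0.298] -52.9 xyz [-0.01 -0.33  0.13] spin 0.84
156 [ 0.563 -0.22   0.296] -58.5 xyz [-0.01 -0.33  0.13] spin 0.82
162 [ 0.557 -0.223  0.293] -64.1 xyz [-0.01 -0.33  0.14] spin 0.81
168 [ 0.551 -0.226  0.29 ] -69.6 xyz [-0.   -0.32  0.15] spin 0.8
174 [ 0.545 -0.228  0.287] -75.1 xyz [ 0.01 -0.32  0.15] spin 0.79
180 [ 0.539 -0.23   0.284] -80.5 xyz [ 0.01 -0.32  0.15] spin 0.79
186 [ 0.532 -0.231  0.281] -85.9 xyz [ 0.02 -0.32  0.15] spin 0.79
[(np.int32(167), array([278.8, 254.2]), array([270, 245,  19,  19]))]
moved -0.059164513707176174
```

The dimmer moved 59 mm (58 expected), so it sits at the low stop. Going back to the lever.

Emit:
{"op": "arm_command", "data": {
  "commands": [
    {"x":-0.03,"y":-1,"z":0,"spin":0},
    {"x":-0.03,"y":-1,"z":0,"spin":0},
    {"x":-0.03,"y":-1,"z":0,"spin":0},
    {"x":-0.03,"y":-1,"z":0,"spin":0},
    {"x":-0.03,"y":-1,"z":0,"spin":0},
    {"x":-0.03,"y":-1,"z":0,"spin":0},
    {"x":-0.03,"y":-1,"z":0,"spin":0},
    {"x":-0.03,"y":-1,"z":0,"spin":0},
    {"x":-0.03,"y":-1,"z":0,"spin":0},
    {"x":-0.03,"y":-1,"z":0,"spin":0},
    {"x":-0.03,"y":-1,"z":0,"spin":0},
    {"x":-0.03,"y":-1,"z":0,"spin":0},
    {"x":-0.03,"y":-1,"z":0,"spin":0},
    {"x":-0.03,"y":-1,"z":0,"spin":0},
    {"x":-0.03,"y":-1,"z":0,"spin":0},
    {"x":-0.03,"y":-1,"z":0,"spin":0},
    {"x":-0.03,"y":-0.8,"z":0,"spin":0},
    {"x":0,"y":0,"z":0,"spin":0},
    {"x":0,"y":0,"z":0,"spin":0}
  ]
}}

```text
clock: 15.98
position: [0.5891, -0.153, 0.3876]
tool_rot: [179.9, -0.0, -170.6]
contact_force: [-1.1, 0.6, 0.1]
grip_width: 0.0455
gripper_force: 0.0
```

```bash
python3 - <<'E'
from h import *
np.set_printoptions(precision=3,suppress=True)
s=get_state();g,y=grip(90,up=.012);print(s["position"],s["tool_rot"],units(g-s["position"],s["tool_rot"][2]))
c=read_camera("wrist");K=c["camera_matrix"]
b=blobs(c,(0,180,60),(6,255,255),(200,60,420,280),30);print(b)
for p in(.068,.095):
    q=Ro.from_euler("xyz",c["rotation"],degrees=True).as_matrix().T@(grip(90,0,p)[0]-[0,0,.164]-c["position"])*[1,-1,-1];print((K@q)[:2]/q[2])
E
```

```text
[ 0.589 -0.153  0.388] [ 179.913   -0.038 -170.578] [0.03  0.029 3.745]
[(np.int32(6116), array([288.3, 153.9]), array([251,  95,  75, 166]))]
[282.94  220.948]
[282.957 258.483]
```

Emit:
{"op": "arm_command", "data": {
  "commands": [
    {"x":0,"y":0.15,"z":0.75,"spin":0},
    {"x":0,"y":0,"z":0.8,"spin":0},
    {"x":0,"y":0,"z":0.8,"spin":0},
    {"x":0,"y":0,"z":0.5,"spin":0},
    {"x":0,"y":0,"z":0.5,"spin":0},
    {"x":0,"y":0,"z":0.4,"spin":0},
    {"x":0,"y":0,"z":0,"spin":0}
  ]
}}

```text
clock: 16.62
position: [0.5882, -0.1492, 0.3116]
tool_rot: [179.9, -0.1, -170.4]
contact_force: [-0.0, -0.2, 0.3]
grip_width: 0.0458
gripper_force: 0.0
```

Emit:
{"op": "arm_command", "data": {
  "commands": [
    {"x":0.01,"y":-0.18,"z":0.005,"spin":0.48},
    {"x":0.01,"y":-0.18,"z":0.005,"spin":0.48},
    {"x":0.005,"y":-0.175,"z":0.01,"spin":0.48},
    {"x":0.005,"y":-0.175,"z":0.01,"spin":0.48},
    {"x":0,"y":-0.175,"z":0.02,"spin":0.475},
    {"x":0,"y":-0.175,"z":0.02,"spin":0.475},
    {"x":0,"y":-0.175,"z":0.025,"spin":0.47},
    {"x":0,"y":-0.175,"z":0.025,"spin":0.47}
  ]
}}

```text
clock: 17.28
position: [0.5877, -0.1736, 0.3124]
tool_rot: [179.7, -0.1, 163.4]
contact_force: [-3.6, 9.0, 7.8]
grip_width: 0.0458
gripper_force: 4.9
```

Emit:
{"op": "arm_command", "data": {
  "commands": [
    {"x":-0.005,"y":-0.175,"z":0.035,"spin":0.46},
    {"x":-0.005,"y":-0.175,"z":0.035,"spin":0.46},
    {"x":-0.005,"y":-0.175,"z":0.04,"spin":0.45},
    {"x":-0.005,"y":-0.175,"z":0.04,"spin":0.45},
    {"x":-0.005,"y":-0.17,"z":0.045,"spin":0.445},
    {"x":-0.005,"y":-0.17,"z":0.045,"spin":0.445}
  ]
}}

```text
clock: 17.78
position: [0.5814, -0.1898, 0.3093]
tool_rot: [179.4, -0.0, 144.9]
contact_force: [-0.5, 12.6, 13.0]
grip_width: 0.0457
gripper_force: 6.8
```

Emit:
{"op": "arm_command", "data": {
  "commands": [
    {"x":-0.01,"y":-0.17,"z":0.055,"spin":0.435},
    {"x":-0.01,"y":-0.17,"z":0.055,"spin":0.435},
    {"x":-0.01,"y":-0.17,"z":0.06,"spin":0.425},
    {"x":-0.01,"y":-0.17,"z":0.06,"spin":0.425}
  ]
}}

```text
clock: 18.12
position: [0.5733, -0.2039, 0.3044]
tool_rot: [179.6, 0.1, 133.0]
contact_force: [1.5, 3.2, 5.4]
grip_width: 0.0454
gripper_force: 2.4
```

Near the snap point; continuing on to the green mark.

Emit:
{"op": "arm_command", "data": {
  "commands": [
    {"x":-0.005,"y":-0.165,"z":0.065,"spin":0.42},
    {"x":-0.005,"y":-0.165,"z":0.065,"spin":0.42},
    {"x":-0.005,"y":-0.165,"z":0.065,"spin":0.41},
    {"x":-0.005,"y":-0.165,"z":0.065,"spin":0.41},
    {"x":-0.005,"y":-0.165,"z":0.07,"spin":0.405},
    {"x":-0.005,"y":-0.165,"z":0.07,"spin":0.405}
  ]
}}

```text
clock: 18.62
position: [0.554, -0.2203, 0.2926]
tool_rot: [-179.8, -0.1, 115.7]
contact_force: [-2.3, -0.8, -2.4]
grip_width: 0.046
gripper_force: 1.2
```

Emit:
{"op": "arm_command", "data": {
  "commands": [
    {"x":0,"y":-0.16,"z":0.075,"spin":0.4},
    {"x":0,"y":-0.16,"z":0.075,"spin":0.4},
    {"x":0.005,"y":-0.16,"z":0.075,"spin":0.395},
    {"x":0.005,"y":-0.16,"z":0.075,"spin":0.395},
    {"x":0.005,"y":-0.16,"z":0.075,"spin":0.395},
    {"x":0.005,"y":-0.16,"z":0.075,"spin":0.395},
    {"x":0,"y":0,"z":0,"spin":0},
    {"x":0,"y":0,"z":0,"spin":0}
  ]
}}

```text
clock: 19.28
position: [0.5375, -0.2256, 0.285]
tool_rot: [180.0, 0.0, 99.6]
contact_force: [-0.2, -0.6, -0.3]
grip_width: 0.0456
gripper_force: 0.0
```

Emit:
{"op": "arm_command", "data": {
  "commands": [
    {"x":0,"y":0,"z":-0.5,"spin":0},
    {"x":0,"y":0,"z":-1,"spin":0},
    {"x":0,"y":0,"z":-1,"spin":0},
    {"x":0,"y":0,"z":-1,"spin":0},
    {"x":0,"y":0,"z":-1,"spin":0},
    {"x":0,"y":0,"z":-1,"spin":0},
    {"x":-1,"y":0,"z":0,"spin":0},
    {"x":-1,"y":0,"z":0,"spin":0},
    {"x":-1,"y":0,"z":0,"spin":0},
    {"x":-1,"y":0,"z":0,"spin":0},
    {"x":-1,"y":0,"z":0,"spin":0},
    {"x":-1,"y":0,"z":0,"spin":0},
    {"x":-1,"y":0,"z":0,"spin":0},
    {"x":-1,"y":0,"z":0,"spin":0},
    {"x":-1,"y":0,"z":0,"spin":0},
    {"x":-1,"y":0,"z":0,"spin":0},
    {"x":0,"y":0,"z":0,"spin":0}
  ]
}}

```text
clock: 20.7
position: [0.5693, -0.4278, 0.3945]
tool_rot: [-180.0, 0.1, 99.3]
contact_force: [-0.9, -0.7, -0.3]
grip_width: 0.0454
gripper_force: 0.0
```

```bash
python3 - <<'E'
from h import *
T,S=read_camera("top"),read_camera("side")
a=cv2.resize(T["image"][130:280,90:460],None,fx=2,fy=2);b=cv2.resize(S["image"][130:310,170:355],None,fx=1.6,fy=1.6)
o=np.zeros((600,760,3),np.uint8);o[:300,:740]=a;o[305:593,:296]=b
cv2.imwrite("pics/e.png",o[:,:,::-1])
print(blobs(S,(105,150,50),(125,255,255),(245,220,310,290)),get_state()["position"])
E
```

```text
[(np.int32(172), array([278.8, 253.9]), array([270, 245,  19,  19]))] [ 0.57026599 -0.42354328  0.3946617 ]
```

View pics/e.png

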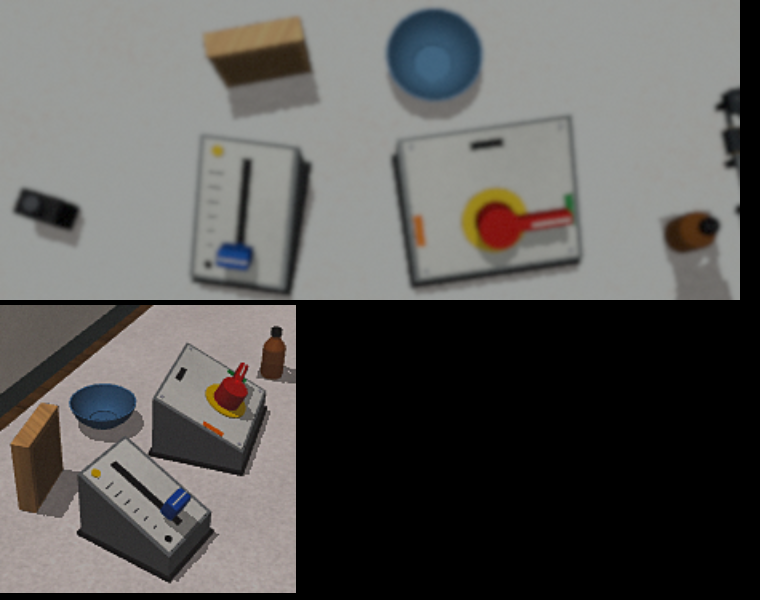

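The final view shows the lever at the green mark (crop 570,218), the blue grip at the low end of its track (235,256), and the bowl, frame and bottles where they were. Handing in.

```bash
python3 -c "
from workcell import *
print(finish_job())"
```

```text
the job is handed in; nothing more can be done
None
```

The job is handed in, with no verdict shown: handle turned to off and released, dimmer slid to its low stop, then handle turned to the green mark, in about 21 s of the 72 s allowed. In the last pictures the bowl, photo frame and bottles looked unmoved, and the gripper was clear of everything.

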